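# Close up the check-weight case

## Robot

A 6-joint arm with a two-finger parallel gripper is mounted at the origin on a cart in front of the work surface, level with it; the furniture and walls round the work are solid. World frame = base frame: x ahead of the robot, y to its left, z up, the work surface at z = 0. Lengths are in mm, angles in rad, forces in N, time in s.
With the tool pointing down it reaches from about 350 to 975 mm from the base axis. Payload 7.1 kg.
Tool frame: the origin (TCP) lies on the centre line of the jaws, within the pads' length; the fingertips stand 8 mm ahead of it and the grasp point (between the pads) lies 11 mm behind it; z points along the fingers, x is the direction in which the jaws open and shut, and the axes are right-handed (so a half turn about z gives the same grasp; the last joint's range is limited). The gripper opens to 88 mm and grips with 3 to 60 N. Pads are 20 mm wide; open, the fingers measure 115 mm over their backs; the gripper's body (75 mm by 178 mm) begins 61 mm behind the grasp point.
Start: joints at [1.244, 0.423, 1.63, -0, 1.089, -0.019], TCP at [189.32, 595.62, 230.675] pointing down, gripper open.
Joint ranges: [-3, 3], [-0.9, 2.11], [0.09, 2.58], [-1.31, 4.45], [0.11, 2.69], [-2.54, 2.54]. Speed limits (rad/s): [2.39, 2.39, 3.01, 3.14, 3.14, 3.14].

## Interface

Orientations are given as a rotation vector (axis times angle).
In Python, from workcell import ctrl gives the robot as it stands.
- The arm moves only by the shell command python3 -m handwheel 'ROWS'. ROWS is JSON, a list of rows, each a list of 3 entries, a list of its own where there are three numbers: the turn, a rotation vector about the tool's x, y, z in rad, then the shift along the tool's x, y, z in mm, then the opening, from 0 (shut) to 1 (fully open). In form: [[[ax, ay, az], [tx, ty, tz], jaw], ...]. A call has exactly 10 rows; each row shifts and turns the pose as measured when the row begins, along the tool's axes as they then stand; what a row does not reach is not made up. A row lasts 1/12 s, in which the tool goes at most 41.7 mm and 7.16 degrees, less where a joint would pass 70% of its speed; a pose out of reach is approached as far as the arm can. A call with a gripper value outside its range is refused whole. The fingers move at their own pace and stop on an object; the grip force is fixed at half the most. Time passes only in rows, so rows that do not move let the fingers close, or fill a call up. It gives the time, the measured TCP pose, the force and the opening at its end, in the units of the state.
- ctrl.get_obs(): the state, without advancing time (a new reading comes with each control period).
- ctrl.get_image(name): name is "side" or "top" or "wrist"; returns a dict with "pixels" (420x560x3 uint8, red, green, blue), "camera_matrix" (3x3 intrinsics, pixels), "dist" ([k1, k2, p1, p2, k3] as OpenCV has them; the pictures are not rectified), "rvec" (rotation vector, rad) and "tvec" (3), from world to camera coordinates, as OpenCV has them. Camera axes: x right, y down, z forward; pixel columns grow to the right and rows downward; lengths in mm; the calibration is good to about 2 mm. A picture is of the moment at which its call begins. There is no depth.
- ctrl.close_job(): hands the job in, once; it reports no verdict.
Trained networks look in a picture, given as the dict that the camera call returned (one of the last four; its "shot" number tells which), for a name from the list of things; names that differ only in an ending like _2 or _b are one class to them, and where a whole thing is asked for, a point or a joint stands for the part that bears it (a point fixed in the world has none). Each returns a list of dicts, best first, with "score" (0 to 1); they miss things now and then, are a little off and sometimes report something else, mostly with a low value. They report only what shows in the picture. A call takes as long as a camera call.
- ctrl.look_for(picture, query): "position" ([x, y, z] in mm, in the coordinates of the camera as it stood for that picture, good to about 4 mm: the middle of the surface that is visible of it).
- ctrl.spot_point(picture, query): "position" ([x, y, z] in mm, in the coordinates of the camera as it stood for that picture, good to about 4 mm: a listed point, or the origin of a listed thing).
The state is a dict: "t": time; "qpos": joint angles; "qvel": joint speeds; "joint_torque": joint torques, N m; "ee_pos": TCP position; "orientation": TCP orientation; "ft_force": force on the tool from outside, world axes, zero at the start; "moment": the same for the moment, N m; "width": finger opening in mm.
Only numpy, scipy, OpenCV 4.12 (cv2) and the standard library are available. Lean on these libraries where they do the work, as an engineer would, in place of code of your own. Each camera call takes 0.05 s, during which the arm holds its last target.

## Task

The scale check is done: put the check-weight case away shut. Using only the outside of the fingers, push the upright retainer down flat over the weights first, then swing the cover over from behind and push it fully shut. Leave the weights in their bores, lift nothing, and do not disturb the other things on the bench.

Things in the scene. Friction and masses are not known exactly. Their poses are not given: they have to be found in the camera images.
- case: Check-weight case: grey box open at the top, 168 mm deep (its x), 174 mm wide (its y), 84 mm high, fixed. Origin: centre of its underside; x points from the latch side (front) to the back, y to its left, z up. Five weights stand in its bored block, knobs about 70 mm above the bench. Straight behind, the bench is clear for 40 mm; what stands next behind that is no taller than 160 mm.
- retainer (a joint): Hinge of the retainer (a stiff hinge: it stays at whatever angle it is left; about 1 N at its free edge moves it, so it has to be pushed all the way). 0 = folded flat over the weights, where a stop holds it, its top face 80 mm above the bench, 4 mm below the case's rim; about 1.6 to 1.85 = standing upright, leaning slightly outward over the left wall (stop at 1.88). Rad.
- retainer_hinge (a point): Middle of the retainer's hinge line, which runs along the case's x just inside its left wall (case frame x 0, y +71 mm, z 76.5 mm).
- retainer_edge (a point): Middle of the retainer's free edge, on its outer face (the face that is on top when folded). The retainer is an aluminium plate with a dark foam pad beneath, 130 mm along the case's x, 134 mm from hinge to free edge; plate top 3 mm above the hinge line, with a 3 mm thick lip along the free edge that rises 4 mm more. Folded, the free edge lies 16 mm from the right wall's inside.
- cover (a joint): Hinge of the case's cover (a stiff hinge: it stays at whatever angle it is left; about 2 N at its free edge moves it, so it has to be pushed all the way). 0 = fully shut, where its top is 103 mm above the bench; about 1.5 to 1.8 = standing open, upright or leaning slightly back (stop at 1.92). Rad. While the retainer stands up the cover strikes it and cannot close.
- cover_hinge (a point): Middle of the cover's hinge line, which runs along the case's y on the back rim (case frame x +86 mm, y 0, z 85 mm).
- cover_edge (a point): Middle of the cover's edge away from the hinge, on its outer face (the top face when shut). The cover is a grey shallow tray-shaped shell, 171 mm from hinge to edge, 176 mm wide, 18 mm thick over its skirt; its outer face lies 18 mm from the plane through the hinge line, with two flat ribs 2 mm higher, each 10 mm wide, 55 mm left and right of the middle.
- big_weight_0_mid (a point): Centre of a large steel check weight (38 mm across, 61 mm tall), upright in its bore in the case, back row, left.
- big_weight_1_mid (a point): Centre of a large steel check weight (38 mm across, 61 mm tall), upright in its bore in the case, back row, right.
- small_weight_0_mid (a point): Centre of a small steel check weight (30 mm across, 49 mm tall), upright in its bore in the case, front row, left.
- small_weight_1_mid (a point): Centre of a small steel check weight (30 mm across, 49 mm tall), upright in its bore in the case, front row, middle.
- small_weight_2_mid (a point): Centre of a small steel check weight (30 mm across, 49 mm tall), upright in its bore in the case, front row, right.
- can_weighed: open filled food can, 71 mm across, 108 mm tall, standing to the right of the case; origin at the centre of its underside.
- probe_thermometer: probe thermometer with a white body and a thin steel probe, 53 x 218 x 19 mm, lying behind the case; origin at the centre of its underside.
- marker_black: marker pen, 130 mm long, 13 mm thick, lying nearer the robot than the case; origin at the centre of its underside.
- tape_roll: roll of label tape, 68 mm across, 24 mm tall, lying flat at the left, nearer the robot than the case; origin at the centre of its underside.

How it is judged (in metres and radians):
On the way, in this order (a step that is already met when the one before it is completed fails the run):
1. the retainer is folded down flat over the weights while the cover still stands open (value of joint retainer below 0.05 rad and value of joint cover above 1.2 rad), for 0.2 s.
2. the cover is swung fully shut over the folded retainer (value of joint cover below 0.03 rad and value of joint retainer below 0.05 rad), for 0.2 s.
At the end, for the whole second after the job is handed in: The retainer lies flat (within 0.05 rad, 7 mm at its edge), the cover is fully shut over it and still (within 0.03 rad, 5 mm at its front edge), and every weight is within 8 mm of where it stood in its bore (all of step 2 and velocity of joint cover between -0.05 and 0.05 rad/s and distance of each of big_weight_0_mid, big_weight_1_mid, small_weight_0_mid, small_weight_1_mid, small_weight_2_mid from where it was at the start of the episode below 0.008 m); the robot touches nothing.
It fails at once if a weight is lifted or pulled from its bore (moved 15 mm or more) (distance of any of big_weight_0_mid, big_weight_1_mid, small_weight_0_mid, small_weight_1_mid, small_weight_2_mid from where it was at the start of the episode above 0.015 m).
It fails at once if another thing on the bench is pushed, lifted or knocked over (moved 20 mm or more) (distance of any of can_weighed, probe_thermometer, marker_black, tape_roll from where it was at the start of the episode above 0.02 m).
It fails at once if the filled can is tipped over (angle between can_weighed's own z axis and vertical above 0.4 rad).
It also fails if it takes over 54 s, if anything falls off the work surface, if the arm or the gripper's body presses on something with over 40 N, if the wrist force passes 120 N, or if a joint passes its speed limit or range.

## Working session

There is one attempt and no reset: what is moved stays moved. The work goes in short steps, Python scripts to look and compute and a shell command to move; the robot and the scene stay as the last step left them, time stands still between calls to the robot, and variables do not carry over. Pictures are saved under pics/ and viewed, and the job is handed in when it is done.

```bash
ls; mkdir -p pics; cat > h.py <<'E'
import numpy as np, cv2
from workcell import ctrl
def w(p,pic):
    R=cv2.Rodrigues(np.array(pic["rvec"],float))[0]; return R.T@(np.array(p,float)-np.array(pic["tvec"],float).ravel())
def snap(n,f):
    p=ctrl.get_image(n); cv2.imwrite("pics/"+f,p["pixels"][:,:,::-1]); return p
E
python3 - <<'E'
from h import *
print(ctrl.get_obs())
for n in ("side","top"):
    p=snap(n,n+"0.png")
    for q in ["case","retainer_hinge","retainer_edge","cover_hinge","cover_edge","can_weighed","probe_thermometer","marker_black","tape_roll"]:
        try:
            r=ctrl.spot_point(p,q)
            print(n,q,[(np.round(w(x["position"],p)).tolist(),round(x["score"],2)) for x in r[:2]])
        except Exception as e: print(n,q,e)
E
```

```text
pics
{'t': 0.0, 'qpos': array([ 1.24399665e+00,  4.23845337e-01,  1.63066115e+00,  5.89173414e-06,
        1.08860943e+00, -1.89955086e-02]), 'qvel': array([-0.00127063, -0.00061075, -0.00017843, -0.00115125, -0.00123159,
        0.00030761]), 'joint_torque': array([ 3.11809608e-04, -5.44614172e+01, -2.73673028e+01,  6.45739236e-02,
        2.27622892e-02, -1.52394064e-04]), 'ee_pos': array([189.1543001 , 595.12965831, 229.9102193 ]), 'orientation': array([ 2.53502006e+00,  1.85413024e+00, -1.96193682e-03]), 'ft_force': array([-0.22046537,  0.82293456,  0.94496068]), 'moment': array([ 0.0010612 , -0.01878925,  0.01781631]), 'width': 87.92300587397516}
side case [([535.0, 61.0, -1.0], 0.63), ([662.0, 26.0, 253.0], 0.21)]
side retainer_hinge [([553.0, 125.0, 75.0], 0.86), ([555.0, 13.0, 37.0], 0.69)]
side retainer_edge [([551.0, 140.0, 213.0], 0.77), ([571.0, 81.0, 38.0], 0.26)]
side cover_hinge [([619.0, 38.0, 81.0], 0.79)]
side cover_edge [([661.0, 25.0, 251.0], 0.91)]
side can_weighed [([563.0, -103.0, 1.0], 0.92)]
side probe_thermometer [([786.0, 27.0, -3.0], 0.57)]
side marker_black [([374.0, 98.0, -2.0], 0.54), ([499.0, 64.0, 42.0], 0.54)]
side tape_roll [([393.0, 273.0, -4.0], 0.82)]
top case [([532.0, 62.0, 1.0], 0.83)]
top retainer_hinge [([551.0, 128.0, 80.0], 0.79)]
top retainer_edge [([784.0, 27.0, 2.0], 0.72), ([548.0, 145.0, 210.0], 0.57)]
top cover_hinge [([620.0, 41.0, 82.0], 0.8)]
top cover_edge [([660.0, 32.0, 255.0], 0.88)]
top can_weighed [([569.0, -102.0, 2.0], 0.8)]
top probe_thermometer [([782.0, 28.0, 3.0], 0.65)]
top marker_black [([378.0, 104.0, -3.0], 0.8)]
top tape_roll [([392.0, 269.0, 1.0], 0.83)]
```

View pics/side0.png

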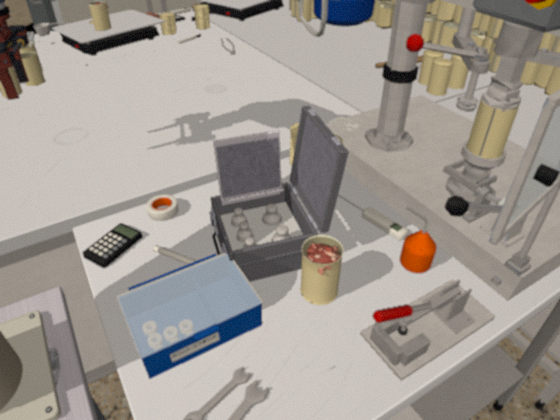

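View pics/top0.png

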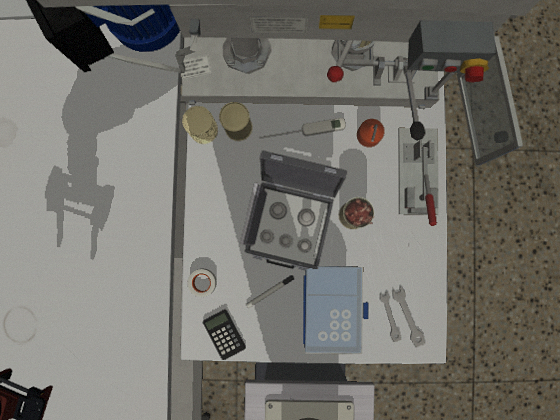

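The side view shows the retainer standing at about (248,165) px and the cover at about (320,170), with the can at (320,270) to the right. The top view shows the case near (290,225) px with the cover open behind it. Next I fit the case frame and check it by overlay.

```bash
cat >> h.py <<'E'
from scipy.spatial.transform import Rotation as Ro
import json,os
def case():
    c=json.load(open("case.json")); return np.array(c["o"]),Ro.from_euler('z',c["yaw"]).as_matrix()
def where():
    o=ctrl.get_obs(); c,R=case(); T=Ro.from_rotvec(o["orientation"]).as_matrix()
    print("t %.2f TCP case"%o["t"],np.round(R.T@(o["ee_pos"]-c),1),"tip z %.1f"%(o["ee_pos"][2]-8),"tool axes in case",np.round(R.T@T,3).tolist(),"F",np.round(o["ft_force"],1),"w",round(o["width"],1))
def look(names=("side","top"),qs=("retainer_edge","cover_edge")):
    c,R=case()
    for n in names:
        p=snap(n,"%s_%.2f.png"%(n,ctrl.get_obs()["t"]))
        for q in qs:
            for x in ctrl.spot_point(p,q)[:2]: print(n,q,np.round(R.T@(w(x["position"],p)-c)).tolist(),round(x["score"],2))
E
python3 - <<'E'
from h import *
from scipy.optimize import least_squares
L=np.array([[0,0,0],[0,71,76.5],[86,0,85]]*2,float)
M=np.array([[535,61,-1],[553,125,75],[619,38,81],[532,62,1],[551,128,80],[620,41,82]],float)
f=lambda v:((Ro.from_euler('z',v[3]).apply(L)+v[:3])-M).ravel()
s=least_squares(f,[533,61,0,-.23]).x; print(s,np.degrees(s[3]))
json.dump(dict(o=[s[0],s[1],0],yaw=s[3]),open("case.json","w"))
c,R=case()
for n in("side","top"):
    p=ctrl.get_image(n); im=np.ascontiguousarray(p["pixels"][:,:,::-1]); im=cv2.resize(im,None,fx=1,fy=1)
    def pr(l): return cv2.projectPoints((np.array(l,float)@R.T+c),np.array(p["rvec"]),np.array(p["tvec"]),np.array(p["camera_matrix"]),np.array(p["dist"]))[0][:,0]
    for z in(0,84):
        q=pr([[-84,-87,z],[84,-87,z],[84,87,z],[-84,87,z]])
        cv2.polylines(im,[np.int32(q*16)],True,(0,0,255) if z else (255,0,0),1,cv2.LINE_AA,4)
    for a in(1.6,1.7,1.8):
        q=pr([[86-171*np.cos(a)+18*np.sin(a),y,85+171*np.sin(a)+18*np.cos(a)] for y in(-88,88)])
        cv2.polylines(im,[np.int32(q*16)],False,(0,255,0),1,cv2.LINE_AA,4)
        q=pr([[x,71-134*np.cos(a)+7*np.sin(a),76.5+134*np.sin(a)+7*np.cos(a)] for x in(-65,65)])
        cv2.polylines(im,[np.int32(q*16)],False,(0,255,255),1,cv2.LINE_AA,4)
    a=(slice(90,290),slice(190,370)) if n=="side" else (slice(130,290),slice(220,400))
    cv2.imwrite("pics/ov_%s.png"%n,cv2.resize(im[a],None,fx=3,fy=3,interpolation=2))
look(qs=("retainer_edge","cover_edge","can_weighed"))
where()
E
```

```text
[ 5.34847746e+02  5.96900896e+01 -8.33333333e-01 -2.40924377e-01] -13.803949967221715
side retainer_edge [-3.0, 80.0, 212.0] 0.72
side retainer_edge [-33.0, -52.0, 49.0] 0.7
side cover_edge [130.0, -2.0, 252.0] 0.63
side cover_edge [28.0, 31.0, 38.0] 0.33
side can_weighed [69.0, -149.0, 0.0] 0.73
top retainer_edge [-4.0, 88.0, 208.0] 0.59
top cover_edge [126.0, 1.0, 254.0] 0.72
top can_weighed [72.0, -150.0, 2.0] 0.78
t 1.50 TCP case [-463.4  438.   230.7] tip z 222.7 tool axes in case [[0.067, 0.998, -0.0], [0.998, -0.067, -0.0], [-0.0, -0.0, -1.0]] F [-0.1  0.3  1.2] w 88.0
```

View pics/ov_side.png

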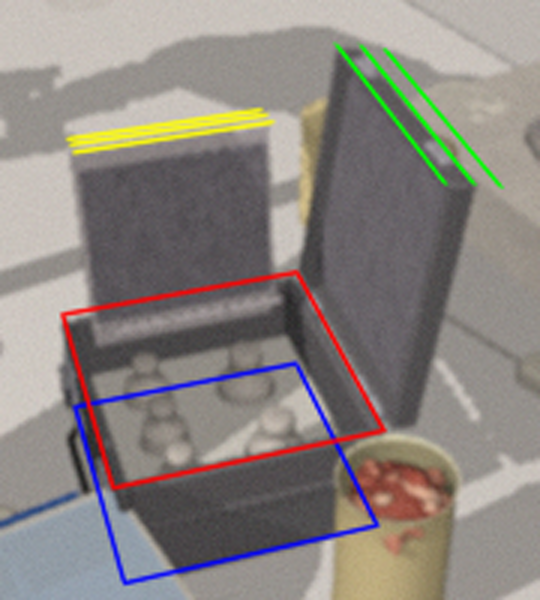

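View pics/ov_top.png

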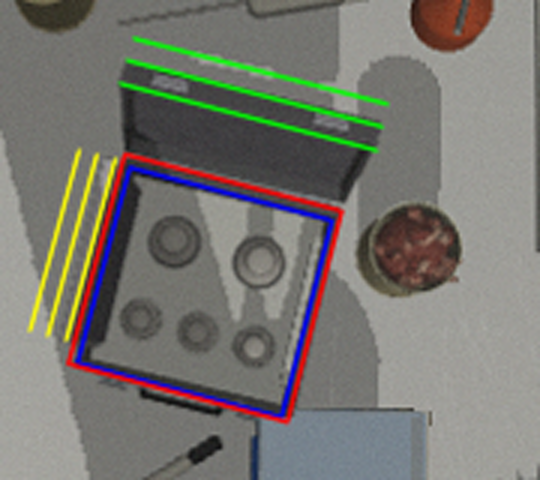

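```bash
python3 -m handwheel '[[[0,0,-0.067],[-20,31,0],0],[[0,0,0],[-20,31,0],0],[[0,0,0],[-20,31,0],0],[[0,0,0],[-20,31,0],0],[[0,0,0],[-20,31,0],0],[[0,0,0],[-20,31,0],0],[[0,0,0],[-20,31,0],0],[[0,0,0],[-20,31,0],0],[[0,0,0],[-20,31,0],0],[[0,0,0],[-20,31,0],0]]'; python3 -c "from h import *;where()"
```

```text
t: 2.33
ee_pos: [447.7, 322.2, 230.9]
orientation: [-2.455, -1.956, -0.008]
ft_force: [1.0, 0.3, 0.9]
width: 24.6
t 2.33 TCP case [-147.3  234.1  230.9] tip z 222.9 tool axes in case [[-0.016, 1.0, 0.0], [1.0, 0.016, 0.006], [0.006, 0.001, -1.0]] F [1.  0.3 0.9] w 24.6
```

```bash
python3 -m handwheel '[[[0,0,0.01],[-8,24,4],0],[[0,0,0],[-14,24,6],0],[[0,0,0],[-14,24,6],0],[[0,0,0],[-16,24,6],0],[[0,0,0],[-16,24,6],0],[[0,0,0],[-16,12,6],0],[[0,0,0],[-8,2,4],0],[[0,0,0],[0,0,0],0],[[0,0,0],[0,0,0],0],[[0,0,0],[0,0,0],0]]'; python3 - <<'E'
from h import *
where();look()
E
```

```text
t: 3.17
ee_pos: [566.5, 190.1, 192.4]
orientation: [-2.475, -1.932, -0.015]
ft_force: [0.3, -0.8, 0.3]
width: 0.5
t 3.17 TCP case [ -0.4 134.2 192.4] tip z 184.4 tool axes in case [[0.004, 1.0, 0.004], [1.0, -0.004, 0.009], [0.009, 0.004, -1.0]] F [ 0.3 -0.8  0.3] w 0.5
side retainer_edge [-4.0, 81.0, 211.0] 0.58
side cover_edge [131.0, -2.0, 254.0] 0.61
top cover_edge [127.0, 1.0, 254.0] 0.63
```

```bash
ls pics
```

```text
ov_side.png
ov_top.png
side0.png
side_1.10.png
side_3.17.png
top0.png
top_1.30.png
top_3.32.png
```

View pics/side_3.17.png

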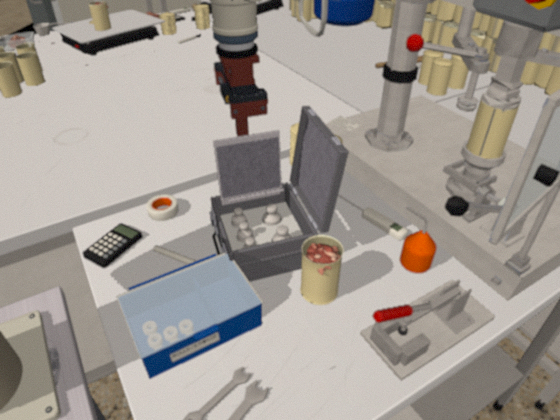

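```bash
python3 -m handwheel '[[[0,0,0],[-15,-4,0],0],[[0,0,0],[-15,-4,0],0],[[0,0,0],[-12,-4,0],0],[[0,0,0],[-12,0,0],0],[[0,0,0],[-12,0,1],0],[[0,0,0],[-10,0,2],0],[[0,0,0],[-10,0,3],0],[[0,0,0],[-10,0,4],0],[[0,0,0],[-10,0,5],0],[[0,0,0],[0,0,0],0]]'; python3 - <<'E'
from h import *
where();look()
E
```

```text
t: 4.3
ee_pos: [527.8, 83.8, 176.6]
orientation: [-2.473, -1.937, -0.023]
ft_force: [0.8, 0.8, -0.1]
width: 0.3
t 4.30 TCP case [-12.6  21.8 176.6] tip z 168.6 tool axes in case [[0.001, 1.0, 0.009], [1.0, -0.001, 0.012], [0.012, 0.009, -1.0]] F [ 0.8  0.8 -0.1] w 0.3
side retainer_edge [-1.0, -6.0, 196.0] 0.56
side cover_edge [132.0, -2.0, 255.0] 0.78
side cover_edge [67.0, -150.0, 2.0] 0.67
top cover_edge [128.0, -2.0, 255.0] 0.96
```

```bash
python3 -m handwheel '[[[0,0,0],[-5,0,7],0],[[0,0,0],[-5,0,7],0],[[0,0,0],[-7,0,8],0],[[0,0,0],[-7,0,8],0],[[0,0,0],[-5,0,9],0],[[0,0,0],[-5,0,9],0],[[0,0,0],[-4,0,10],0],[[0,0,0],[-3,0,9],0],[[0,0,0],[-2,0,7],0],[[0,0,0],[0,0,0],0]]'; python3 - <<'E'
from h import *
where();look()
E
```

```text
t: 5.43
ee_pos: [519.0, 41.6, 94.8]
orientation: [2.47, 1.941, 0.027]
ft_force: [0.2, -0.2, 1.2]
width: 0.6
t 5.43 TCP case [-11.1 -21.3  94.8] tip z 86.8 tool axes in case [[-0.002, 1.0, 0.011], [1.0, 0.002, 0.013], [0.013, 0.011, -1.0]] F [ 0.2 -0.2  1.2] w 0.6
side retainer_edge [1.0, -64.0, 92.0] 0.64
side retainer_edge [87.0, 2.0, 82.0] 0.31
side cover_edge [130.0, -2.0, 255.0] 0.95
top cover_edge [126.0, -0.0, 253.0] 0.97
```

```bash
python3 -m handwheel '[[[0,0,0],[-6,0,1],0],[[0,0,0],[-6,0,1],0],[[0,0,0],[-4,0,2],0],[[0,0,0],[0,0,2],0],[[0,0,0],[0,0,2],0],[[0,0,0],[0,0,2],0],[[0,0,0],[0,0,2],0],[[0,0,0],[0,0,2],0],[[0,0,0],[0,0,2],0],[[0,0,0],[0,0,2],0]]'; python3 - <<'E'
from h import *
where();look()
E
```

```text
t: 6.57
ee_pos: [518.0, 25.5, 87.3]
orientation: [2.465, 1.94, 0.036]
ft_force: [-8.2, -1.5, 27.3]
width: 0.8
t 6.57 TCP case [ -8.2 -37.2  87.3] tip z 79.3 tool axes in case [[-0.004, 1.0, 0.017], [1.0, 0.004, 0.015], [0.015, 0.017, -1.0]] F [-8.2 -1.5 27.3] w 0.8
side retainer_edge [-1.0, -69.0, 81.0] 0.9
side cover_edge [131.0, 0.0, 255.0] 0.76
top cover_edge [129.0, -2.0, 257.0] 0.62
```

```bash
python3 -m handwheel '[[[0,0,0],[0,0,0],0],[[0,0,0],[0,0,0],0],[[0,0,0],[0,0,0],0],[[0,0,0],[0,0,-15],0],[[0,0,0],[0,0,-30],0],[[0,0,0],[0,0,-35],0],[[0,0,0],[0,0,-35],0],[[0,0,0],[0,0,-35],0],[[0,0,0],[0,0,-35],0],[[0,0,0],[0,0,-30],0]]'; python3 - <<'E'
from h import *
where();look()
E
```

```text
t: 7.7
ee_pos: [508.8, 23.6, 302.0]
orientation: [-2.462, -1.94, -0.011]
ft_force: [0.8, 0.6, -0.5]
width: 0.5
t 7.70 TCP case [-16.7 -41.2 302. ] tip z 294.0 tool axes in case [[-0.005, 1.0, -0.001], [1.0, 0.005, 0.01], [0.01, -0.001, -1.0]] F [ 0.8  0.6 -0.5] w 0.5
side retainer_edge [1.0, -64.0, 83.0] 0.65
side cover_edge [130.0, -4.0, 253.0] 0.74
top cover_edge [129.0, 2.0, 255.0] 0.84
```

```bash
python3 -c "
import cv2;a=cv2.imread('pics/side_7.57.png') if __import__('os').path.exists('pics/side_7.57.png') else None
import glob;print(sorted(glob.glob('pics/side_7*')))
a=cv2.imread(sorted(glob.glob('pics/side_7*'))[-1]);cv2.imwrite('pics/c1.png',cv2.resize(a[60:290,150:400],None,fx=2.5,fy=2.5,interpolation=2))"
```

```text
['pics/side_7.70.png']
```

View pics/c1.png

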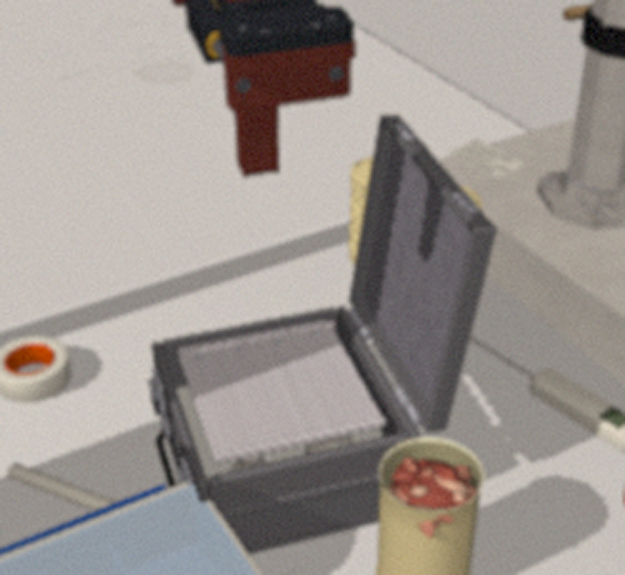

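The crop shows the retainer lying flat inside the rim at about (285,395) px, with the cover still standing and the fingers clear above. Next I go over the cover to its back.

```bash
python3 -m handwheel '[[[0,0,0],[5,20,0],0],[[0,0,0],[5,25,0],0],[[0,0,0],[5,27,0],0],[[0,0,0],[5,27,0],0],[[0,0,0],[5,27,0],0],[[0,0,0],[5,27,0],0],[[0,0,0],[5,27,0],0],[[0,0,0],[5,20,0],0],[[0,0,0],[0,0,0],0],[[0,0,0],[0,0,0],0]]'; python3 - <<'E'
from h import *
where()
E
```

```text
t: 8.83
ee_pos: [709.7, 15.5, 267.3]
orientation: [-2.44, -1.923, 0.043]
ft_force: [-0.2, 0.5, 0.6]
width: 0.3
t 8.83 TCP case [180.3  -1.2 267.3] tip z 259.3 tool axes in case [[-0.005, 0.999, -0.044], [1.0, 0.005, -0.001], [-0.0, -0.044, -0.999]] F [-0.2  0.5  0.6] w 0.3
```

```bash
python3 -m handwheel '[[[0,0.02,0],[0,0,8],0],[[0,0.02,0],[0,0,8],0],[[0,0,0],[0,0,8],0],[[0,0,0],[0,0,8],0],[[0,0,0],[0,0,8],0],[[0,0,0],[0,0,8],0],[[0,0,0],[0,0,4],0],[[0,0,0],[0,0,0],0],[[0,0,0],[0,0,0],0],[[0,0,0],[0,0,0],0]]'; python3 - <<'E'
from h import *
where();look()
E
ls pics|tail -20
```

```text
t: 9.67
ee_pos: [700.4, 18.2, 205.4]
orientation: [-2.415, -1.901, 0.001]
ft_force: [0.1, 0.5, 0.3]
width: 0.6
t 9.67 TCP case [170.7  -0.8 205.4] tip z 197.4 tool axes in case [[-0.002, 0.999, -0.054], [0.999, 0.005, 0.042], [0.042, -0.054, -0.998]] F [0.1 0.5 0.3] w 0.6
side retainer_edge [-1.0, -70.0, 82.0] 0.65
side cover_edge [130.0, 0.0, 252.0] 0.74
side cover_edge [247.0, 27.0, -5.0] 0.5
c1.png
ov_side.png
ov_top.png
side0.png
side_1.10.png
side_3.17.png
side_4.30.png
side_5.43.png
side_6.57.png
side_7.70.png
side_9.67.png
top0.png
top_1.30.png
top_3.32.png
top_4.45.png
top_5.58.png
top_6.72.png
top_7.85.png
top_9.82.png
```

```bash
python3 -c "
from h import *
o=ctrl.get_obs();print(np.round(o['qpos'],3),np.round(o['qvel'],3));where()"
```

```text
[-0.014  0.579  1.434  0.057  1.173 -1.37 ] [-0.003  0.001  0.001 -0.001 -0.001 -0.001]
t 9.97 TCP case [170.8  -0.8 205.6] tip z 197.6 tool axes in case [[-0.002, 0.999, -0.054], [0.999, 0.005, 0.042], [0.042, -0.054, -0.998]] F [ 0.9  0.7 -0.4] w 0.5
```

View pics/side_9.67.png

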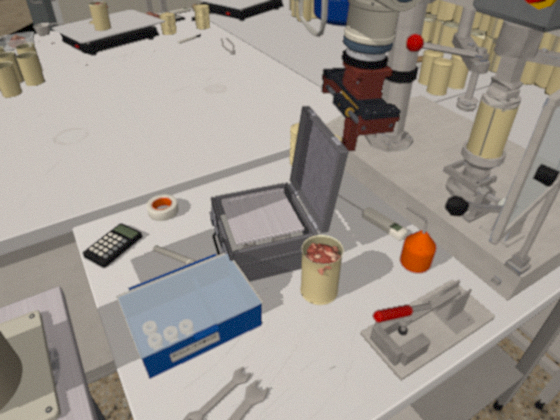

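```bash
python3 -m handwheel '[[[0.04,0.05,0],[0,0,0],0],[[0,0,0],[0,0,0],0],[[0,0,0],[0,-8,0],0],[[0,0,0],[0,-8,0],0],[[0,0,0],[0,-8,0],0],[[0,0,0],[0,-8,0],0],[[0,0,0],[0,-8,0],0],[[0,0,0],[0,-8,0],0],[[0,0,0],[0,-8,0],0],[[0,0,0],[0,0,0],0]]'; python3 - <<'E'
from h import *
where();look()
E
```

```text
t: 10.8
ee_pos: [642.0, 32.4, 213.6]
orientation: [-2.373, -1.869, -0.027]
ft_force: [1.3, 0.2, -0.4]
width: 0.6
t 10.80 TCP case [110.6  -0.9 213.6] tip z 205.6 tool axes in case [[-0.001, 0.996, -0.084], [0.996, 0.008, 0.088], [0.089, -0.084, -0.993]] F [ 1.3  0.2 -0.4] w 0.6
side retainer_edge [-1.0, -70.0, 81.0] 0.56
side cover_edge [99.0, -2.0, 258.0] 0.75
```

```bash
python3 -m handwheel '[[[-0.03,-0.03,0],[0,-8,0],0],[[-0.03,-0.03,0],[0,-9,0],0],[[-0.02,-0.03,0],[0,-9,0],0],[[0,0,0],[0,-9,1],0],[[0,0,0],[0,-9,1],0],[[0,0,0],[0,-9,1],0],[[0,0,0],[0,-9,2],0],[[0,0,0],[0,-9,3],0],[[0,0,0],[0,0,0],0],[[0,0,0],[0,0,0],0]]'; python3 - <<'E'
from h import *
where();look()
E
```

```text
t: 11.93
ee_pos: [575.8, 48.3, 204.8]
orientation: [2.469, 1.937, 0.006]
ft_force: [2.7, 0.5, -1.0]
width: 0.6
t 11.93 TCP case [ 42.5  -1.3 204.8] tip z 196.8 tool axes in case [[-0.001, 1.0, 0.005], [1.0, 0.001, 0.001], [0.001, 0.005, -1.0]] F [ 2.7  0.5 -1. ] w 0.6
side retainer_edge [-3.0, -65.0, 81.0] 0.97
side retainer_edge [251.0, 29.0, -5.0] 0.75
side cover_edge [7.0, -6.0, 238.0] 0.87
side cover_edge [-0.0, -67.0, 80.0] 0.61
top retainer_edge [-1.0, -56.0, 79.0] 0.64
top cover_edge [6.0, 2.0, 239.0] 0.93
```

```bash
python3 -m handwheel '[[[0,0,0],[0,-8,2],0],[[0,0,0],[0,-8,3],0],[[0,0,0],[0,-8,4],0],[[0,0,0],[0,-8,5],0],[[0,0,0],[0,-7,6],0],[[0,0,0],[0,-7,7],0],[[0,0,0],[0,-6,7],0],[[0,0,0],[0,-6,8],0],[[0,0,0],[0,0,0],0],[[0,0,0],[0,0,0],0]]'; python3 - <<'E'
from h import *
where();look()
E
```

```text
t: 13.07
ee_pos: [514.1, 63.2, 157.7]
orientation: [2.468, 1.937, 0.006]
ft_force: [1.2, 0.1, 0.1]
width: 0.4
t 13.07 TCP case [-21.   -1.6 157.7] tip z 149.7 tool axes in case [[-0.001, 1.0, 0.006], [1.0, 0.001, 0.0], [0.0, 0.006, -1.0]] F [1.2 0.1 0.1] w 0.4
side retainer_edge [-0.0, -69.0, 81.0] 0.56
side cover_edge [-64.0, -6.0, 166.0] 0.85
top cover_edge [-71.0, -1.0, 167.0] 0.93
```

```bash
python3 -m handwheel '[[[0,0,0],[0,-4,6],0],[[0,0,0],[0,-4,6],0],[[0,0,0],[0,-4,6],0],[[0,0,0],[0,-4,6],0],[[0,0,0],[0,-3,6],0],[[0,0,0],[0,-3,5],0],[[0,0,0],[0,-3,3],0],[[0,0,0],[0,-3,2],0],[[0,0,0],[0,0,2],0],[[0,0,0],[0,0,2],0]]'; python3 - <<'E'
from h import *
where()
E
```

```text
t: 14.2
ee_pos: [486.3, 70.2, 110.8]
orientation: [2.467, 1.935, 0.011]
ft_force: [-9.9, -2.1, 43.5]
width: 0.1
t 14.20 TCP case [-49.6  -1.4 110.8] tip z 102.8 tool axes in case [[-0.0, 1.0, 0.009], [1.0, 0.0, 0.001], [0.001, 0.009, -1.0]] F [-9.9 -2.1 43.5] w 0.1
```

```bash
python3 -m handwheel '[[[0,0,0],[0,0,1],0],[[0,0,0],[0,0,1],0],[[0,0,0],[0,0,1],0],[[0,0,0],[0,0,0],0],[[0,0,0],[0,0,-10],0],[[0,0,0],[0,0,-25],0],[[0,0,0],[0,0,-30],0],[[0,0,0],[0,0,-30],0],[[0,0,0],[0,0,-20],0],[[0,0,0],[0,0,0],0]]'; python3 - <<'E'
from h import *
where();look(qs=("cover_edge","can_weighed","probe_thermometer","marker_black","tape_roll"))
import glob;a=cv2.imread(max(glob.glob('pics/side_1*'),key=lambda s:float(s[10:-4])));cv2.imwrite('pics/c2.png',cv2.resize(a[60:290,150:400],None,fx=2.5,fy=2.5,interpolation=2))
E
```

```text
t: 15.03
ee_pos: [483.4, 70.1, 232.3]
orientation: [2.469, 1.937, 0.002]
ft_force: [1.1, -0.0, 0.2]
width: 0.2
t 15.03 TCP case [-52.5  -2.1 232.3] tip z 224.3 tool axes in case [[-0.001, 1.0, 0.003], [1.0, 0.001, -0.001], [-0.001, 0.003, -1.0]] F [ 1.1 -0.   0.2] w 0.2
side cover_edge [-81.0, -7.0, 104.0] 0.63
side cover_edge [251.0, 27.0, -5.0] 0.31
side can_weighed [68.0, -149.0, 0.0] 0.8
side probe_thermometer [252.0, 31.0, -3.0] 0.69
side probe_thermometer [1.0, 1.0, -3.0] 0.3
side marker_black [-166.0, 1.0, -1.0] 0.8
side tape_roll [-189.0, 170.0, -3.0] 0.76
top cover_edge [-2.0, 1.0, 2.0] 0.25
top can_weighed [70.0, -149.0, -0.0] 0.69
top probe_thermometer [247.0, 23.0, 0.0] 0.81
top tape_roll [-189.0, 172.0, -1.0] 0.79
```

View pics/c2.png

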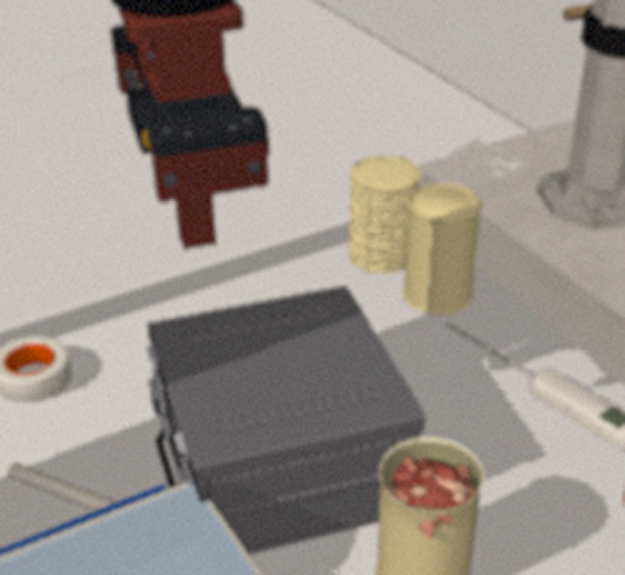

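The crop shows the cover level and shut on the case at about (285,380) px, with the fingers clear above and the can, tape and probe where they were.

```bash
python3 -c "
from h import *
print(ctrl.close_job())"
```

```text
the job is handed in; nothing more can be done
None
```

The case is shut and the job is handed in, at about 15 s of the 54 s allowed. With the gripper closed, I pushed the retainer down flat from the left. I then reached over the cover, pushed it forward from behind, pressed it shut and lifted clear.

**Last checks**
- **Retainer:** the fingertip met the stop at 79.3 mm with 27 N (80 mm expected). The retainer's edge was seen at 81–83 mm, with the cover still standing open.
- **Cover:** the fingertip stopped at 102.8 mm with 43 N (103 mm expected). Afterwards the side camera placed the edge at 104 mm, and the picture shows it level. The top camera gave only a low-score false hit for the edge, so I disregarded it.
- **Other things:** the can read within about 2 mm of its first readings. The probe thermometer, tape roll and marker (side camera only) were within about 5 mm or so, close to the cameras' accuracy.
- **Weights:** these could not be seen once the retainer was down. I never touched them.

**What went less well:** the tool sank about 35 mm while crossing over the cover, so the fingertip was at about 259 mm when it reached the far side, against a cover edge at about 255 mm. The wrist force read near zero afterwards and the cover had not moved. I also misread the tool tilt once and corrected it the wrong way, to about 0.09 rad per axis. I put that right during the cover push.

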